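# Tip the used sample pots into the discard bin

## Robot

A 6-joint arm with a two-finger parallel gripper is mounted at the origin on the work surface. World frame = base frame: x ahead of the robot, y to its left, z up, the work surface at z = 0. Lengths are in mm, angles in rad, forces in N, time in s.
With the tool pointing down it reaches from about 250 to 775 mm from the base axis. Payload 4 kg.
Tool frame: the origin (TCP) lies at the very end of the fingers, on their centre line; the grasp point (between the pads) lies 19 mm behind it; z points along the fingers, x is the direction in which the jaws open and shut, and the axes are right-handed (so a half turn about z gives the same grasp; the last joint's range is limited). The gripper opens to 85 mm and grips with 20 to 120 N. Pads are 22 mm wide; open, the fingers measure 114 mm over their backs; the gripper's body (76 mm by 85 mm) begins 54 mm behind the grasp point. The pads swing forward as they close: fully open they stand 13 mm farther back than shut.
Start: joints at [1.132, 0.087, 1.371, -0, 1.684, -0.103], TCP at [181.248, 519.295, 231.341] pointing down, gripper open.
Joint ranges: [-3.1, 3.1], [-0.76, 2.03], [0.27, 2.55], [-1.08, 4.22], [0.17, 2.65], [-2.57, 2.57]. Speed limits (rad/s): [2.79, 2.79, 3.14, 3.14, 3.14, 3.14].

## Interface

Orientations are given as a unit quaternion [x, y, z, w].
In Python, from cell import r, optics gives the robot as it stands.
- The arm moves only by the tool servo_tool, never from a script. Its argument "plan" is a list of rows, each a list of 2 entries, a list of its own where there are three numbers: the shift along the tool's x, y, z in mm, then the turn, a rotation vector about the tool's x, y, z in degrees. In form: [[[x, y, z], [ax, ay, az]], ...]. A call has 1 to 20 rows; each row is the pose to reach, as a shift and turn from the pose commanded when the call began, along the tool's axes at that moment; what a row does not reach only later rows make up. A row lasts 1/12 s, in which the tool goes at most 41.7 mm and 7.16 degrees, less where a joint would pass 70% of its speed; a pose out of reach is approached as far as the arm can. A call with a gripper value outside its range is refused whole. "fingers" is the closure, from 0 (fully open) to 1 (shut), set as the call begins (left out, the last holds). The fingers move at their own pace and stop on an object; "grip_force" is the grip in N (left out, the last holds). Time passes only in rows, so rows that repeat a pose let the fingers close. It gives the time, the measured TCP pose, the force and the opening at its end, in the units of the state.
- r.sense(): the state, without advancing time (a new reading comes with each control period).
- optics.grab_frame(name): name is "side" or "top"; returns a dict with "img" (480x640x3 uint8, red, green, blue), "depth" (480x640 float32, mm along the optical axis (not along the pixel's ray), 0 where there is no reading), "fx", "fy", "cx", "cy" (pixels), "D" ([k1, k2, p1, p2, k3] as OpenCV has them; the pictures are not rectified), "rvec" (rotation vector, rad) and "tvec" (3), from world to camera coordinates, as OpenCV has them. Camera axes: x right, y down, z forward; pixel columns grow to the right and rows downward; lengths in mm; the calibration is good to about 2 mm. A picture is of the moment at which its call begins.
- r.job_done(): hands the job in, once; it reports no verdict.
The state is a dict: "t": time; "joints": joint angles; "dq": joint speeds; "effort": joint torques, N m; "eef_pos": TCP position; "orientation": TCP orientation; "contact_force": force on the tool from outside, world axes, zero at the start; "wrist_torque": the same for the moment, N m; "opening": finger opening in mm.
Only numpy, scipy, OpenCV 4.12 (cv2) and the standard library are available. Lean on these libraries where they do the work, as an engineer would, in place of code of your own. Each camera call takes 0.05 s, during which the arm holds its last target.

## Task

Empty the used sample pots into the discard bin: first lift the shutter's knob out of its notch, slide the shutter open and let the knob drop fully into the open notch, then raise the tipping tray by its handle until all five pots have fallen into the bin, and lower the tray gently back level (do not let it slam). Leave the shutter latched open and do not disturb the other things on the bench.

Things in the scene. Friction and masses are not known exactly. Their poses are not given: they have to be found in the camera images.
- station: Fixed discard station. Origin on the bench top; x along the tray's hinge, y from the tray across the bin and along the shutter's opening direction, z up; all station offsets are in mm in this frame. White bin: inside x -58..58, y 4..124, floor z 6, rim z 125. Pedestal under the tray: x -45..45, y -112..-12, up to z 136; nothing lies under the tray's handle.
- bin_mouth (a point): Centre of the bin's mouth at rim height (station 0, 64, 125). Steel hood walls 4 mm thick stand round the mouth on three sides (x = -60, x = +60, y = +128) up to z 186; the tray side is open.
- shutter (a joint): Sliding steel shutter plate (4 mm thick, under the hood) that covers the bin's mouth. 0 m = shut, grows along the station's +y; 0.115 = open notch, stops at 0.118. Slides with about 1 N friction, but only while its knob is lifted.
- latch (a joint): Lift of the shutter's knob in m: 0 = down, stops at 0.020; weight and a light spring push it down (1.4 to 2.6 N). An 8 mm wide tongue under it sits in a 14 mm wide notch of the aluminium rail and is free from a lift of 0.013. Notches at shutter 0 and 0.115; in between the knob rests on the rail at about 0.0125. Let go over a notch, it drops in by itself.
- knob_grip (a point): Middle of the shutter's black knob, where to pinch it: upright block, 24 mm along station x, 18 mm along y, from 22 mm below this point to 21 above. Shut and down: at station (108, 65, 160). It rides with the shutter and lifts with the latch. A hood wall stands 34 mm from the block on its -x side; a flange and the shutter's 30 mm wide arm lie 23 to 29 mm below the point.
- tray (a joint): Tip angle of the steel tray in rad: 0 = level on its pedestal, grows as the handle end is raised; stops at 1.35. Falls back by itself when let go. Lift needed at the handle: 1 to 3 N. At 1.2 everything slides out into the bin.
- tray_hinge (a point): Middle of the tray's hinge line (along station x), at station (0, 0, 150). The tray (100 mm wide along x, 34 mm walls, floor 3 mm, open at the bin end) runs from here to y -135.
- tray_handle (a point): Middle of the tray's handle: a round bar 12 mm thick, 92 mm long along station x, level tray: at station (0, -180, 168), that is 180 mm out from the hinge line and 18 mm above it; turns with the tray. 39 mm of free space between the bar and the tray's end wall over 76 mm of its length, free space below the bar. Round: it can turn between fingers that pinch it.
- pot0: Used sample pot, upright in the tray: white cylinder 27 mm across with a grey screw cap 31 mm across, 42 mm tall, about 25 g. Origin at its underside.
- pot1: Used sample pot, upright in the tray: white cylinder 27 mm across with a grey screw cap 31 mm across, 42 mm tall, about 25 g. Origin at its underside.
- pot2: Used sample pot, upright in the tray: white cylinder 27 mm across with a grey screw cap 31 mm across, 42 mm tall, about 25 g. Origin at its underside.
- pot3: Used sample pot, upright in the tray: white cylinder 27 mm across with a grey screw cap 31 mm across, 42 mm tall, about 25 g. Origin at its underside.
- pot4: Used sample pot, upright in the tray: white cylinder 27 mm across with a grey screw cap 31 mm across, 42 mm tall, about 25 g. Origin at its underside.
- slide_box: Closed blue slide box, 80 x 97 x 34 mm, beyond the end where the shutter opens; leave it. Origin at its underside.
- reagent_jar: Lidded jar, 52 mm wide, 75 mm tall, standing close to the station, on the robot's side; leave it. Origin at its underside.
- stain_bottle: Amber bottle, 60 mm wide, 130 mm tall, at the back; leave it. Origin at its underside.
- dishes: Stack of three petri dishes, 94 mm wide, 48 mm tall, at the back; leave it. Origin at its underside.
- tube_rack: Grey rack of capped tubes, 70 x 210 x 96 mm, at the back; leave it. Origin at its underside.
- counter: Round tally counter, 48 mm wide, 42 mm tall, on the right; leave it. Origin at its underside.
- slide_tray: Flat grey tray with glass slides, 100 x 160 x 14 mm, near the robot's right; leave it. Origin at its underside.
Things that resemble listed ones, but are neither listed nor needed, are in the scene too. Leave any pink look-alike of the pot0 alone.

How it is judged (in metres and radians):
On the way, in this order (a step that is already met when the one before it is completed fails the run):
1. the shutter is open with its knob dropped in the open notch, the tray still level (value of joint shutter above 0.108 m and value of joint latch below 0.004 m and value of joint tray below 0.15 rad), for 0.2 s.
2. the tray is tipped and all five pots are in the bin (x of pot0 in the frame of station between -0.06 and 0.06 m and y of pot0 in the frame of station between 0 and 0.128 m and z of each of pot0, pot1, pot2, pot3, pot4 in the frame of station below 0.12 m and x of pot1 in the frame of station between -0.06 and 0.06 m and y of pot1 in the frame of station between 0 and 0.128 m and x of pot2 in the frame of station between -0.06 and 0.06 m and y of pot2 in the frame of station between 0 and 0.128 m and x of pot3 in the frame of station between -0.06 and 0.06 m and y of pot3 in the frame of station between 0 and 0.128 m and x of pot4 in the frame of station between -0.06 and 0.06 m and y of pot4 in the frame of station between 0 and 0.128 m and value of joint tray above 0.4 rad), for 0.1 s.
At the end, for the whole second after the job is handed in: All five pots lie at rest (under 0.05 m/s) inside the bin, their undersides' centres within its walls and below 120 mm over the bench; the tray is back level (under 0.05 rad); the shutter is open (joint over 0.108 m) with its knob down in the open notch (lift under 4 mm) (x of pot0 in the frame of station between -0.06 and 0.06 m and y of pot0 in the frame of station between 0 and 0.128 m and z of each of pot0, pot1, pot2, pot3, pot4 in the frame of station below 0.12 m and x of pot1 in the frame of station between -0.06 and 0.06 m and y of pot1 in the frame of station between 0 and 0.128 m and x of pot2 in the frame of station between -0.06 and 0.06 m and y of pot2 in the frame of station between 0 and 0.128 m and x of pot3 in the frame of station between -0.06 and 0.06 m and y of pot3 in the frame of station between 0 and 0.128 m and x of pot4 in the frame of station between -0.06 and 0.06 m and y of pot4 in the frame of station between 0 and 0.128 m and linear speed of each of pot0, pot1, pot2, pot3, pot4 below 0.05 m/s and value of joint shutter above 0.108 m and value of joint latch below 0.004 m and value of joint tray below 0.05 rad); the robot touches nothing.
It fails at once if the tray is tipped before the shutter is open (value of joint tray above 0.3 rad and value of joint shutter below 0.1 m).
It fails at once if the tray slams back (falls faster than 4 rad/s) (velocity of joint tray below -4 rad/s).
It fails at once if one of the other loose things on the bench is pushed more than 30 mm or knocked over (distance of any of slide_box, reagent_jar, stain_bottle, dishes, tube_rack, counter, slide_tray from where it was at the start of the episode above 0.03 m or angle between any of slide_box, reagent_jar, stain_bottle, dishes, tube_rack, counter, slide_tray's own z axis and vertical above 0.5 rad).
It also fails if it takes over 58 s, if anything falls off the work surface, if the arm or the gripper's body presses on something with over 40 N, if the wrist force passes 120 N, or if a joint passes its speed limit or range.

## Working session

There is one attempt and no reset: what is moved stays moved. The work goes in short steps, Python scripts to look and compute and a tool call to move; the robot and the scene stay as the last step left them, time stands still between calls to the robot, and variables do not carry over. Pictures are saved under pics/ and viewed, and the job is handed in when it is done.

Besides the shell and the picture viewer there is one more tool, called after "Emit:" in YAML: its name, and indented under it one key for each argument. servo_tool: Moves the arm, as the interface text tells. Its arguments: {"type":"object","properties":{"plan":{"type":"array","items":{"type":"array"}},"fingers":{"type":"number"},"grip_force":{"type":"number"}},"required":["plan"]}

```bash
ls; mkdir -p pics; cat > h.py <<'E'
import numpy as np, cv2
from cell import r, optics
E
python3 - <<'E'
from h import *
import pickle
for n in("side","top"):
    f=optics.grab_frame(n); pickle.dump(f,open(n+"0.pkl","wb"))
    cv2.imwrite(f"pics/{n}0.png",f["img"][:,:,::-1])
    R=cv2.Rodrigues(np.array(f["rvec"]))[0]; print(n,-R.T@np.array(f["tvec"]).ravel(),R[2],f["fx"])
print(r.sense())
E
```

```text
pics
side [ 460.46620832 -738.95171374  758.56310305] [ 0.10472603  0.75598907 -0.64615244] 461.6346156627265
top [ 339.20458799  -32.96217385 1163.08826789] [ 0.19880739  0.00658493 -0.98001646] 486.91282554381223
{'t': 0.1, 'joints': array([ 1.13188373e+00,  8.79144980e-02,  1.37211963e+00, -2.10778973e-05,
        1.68357350e+00, -1.03087261e-01]), 'dq': array([ 5.08113758e-04, -2.82585947e-03, -3.17787960e-03,  1.25304930e-04,
        2.33178954e-03,  7.02006775e-05]), 'effort': array([ 2.71192963e-03, -3.53015041e+01, -3.14218891e+01, -1.95508137e-04,
        7.87858997e-03, -1.14206788e-06]), 'eef_pos': array([181.06718262, 518.8728249 , 230.22952678]), 'orientation': array([ 8.15337164e-01,  5.78985573e-01, -8.71953765e-04,  5.04812371e-04]), 'contact_force': array([ 0.19795332,  0.23402239, -0.29360461]), 'wrist_torque': array([ 0.04716135,  0.04342281, -0.03398102]), 'opening': 85.31178130415269}
```

View pics/side0.png

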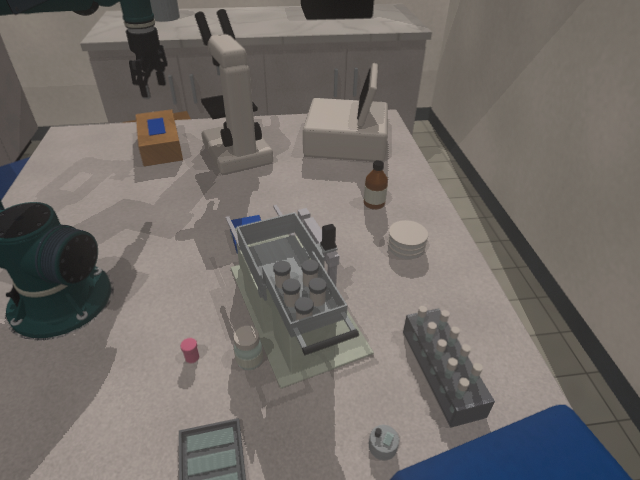

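View pics/top0.png

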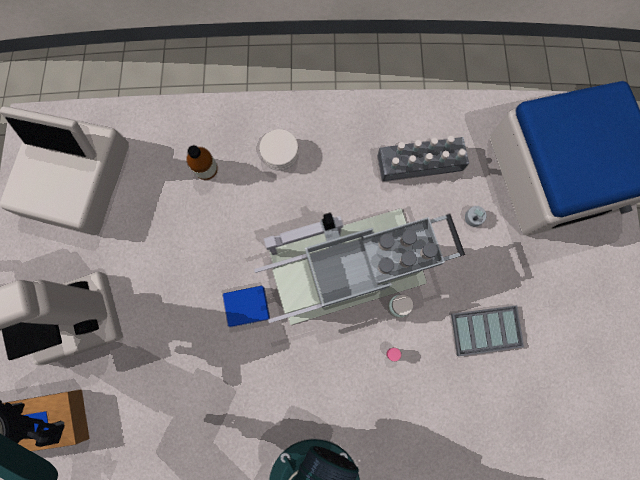

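The side view shows the tray with five pots at about (300,290), the black knob at (328,236) and the handle at (330,340). In the top view the knob is at (328,221) and the handle runs (449,217)–(461,255). Next I'll enlarge the crops.

```bash
python3 - <<'E'
from h import *
import pickle
f=pickle.load(open("top0.pkl","rb")); im=f["img"][190:340,240:480,::-1]
cv2.imwrite("pics/topc.png",cv2.resize(im,None,fx=3.33,fy=3.33,interpolation=cv2.INTER_CUBIC))
f=pickle.load(open("side0.pkl","rb")); im=f["img"][200:380,200:400,::-1]
cv2.imwrite("pics/sidec.png",cv2.resize(im,None,fx=3.33,fy=3.33,interpolation=cv2.INTER_CUBIC))
E
```

```text
(no output)
```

View pics/topc.png

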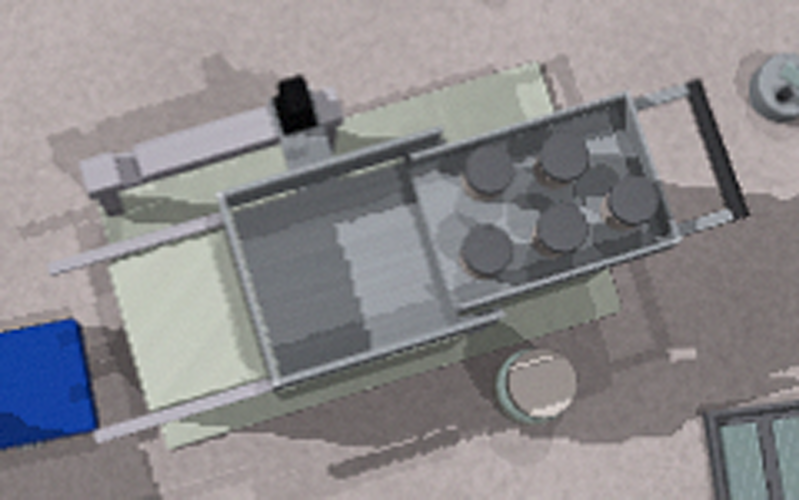

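View pics/sidec.png

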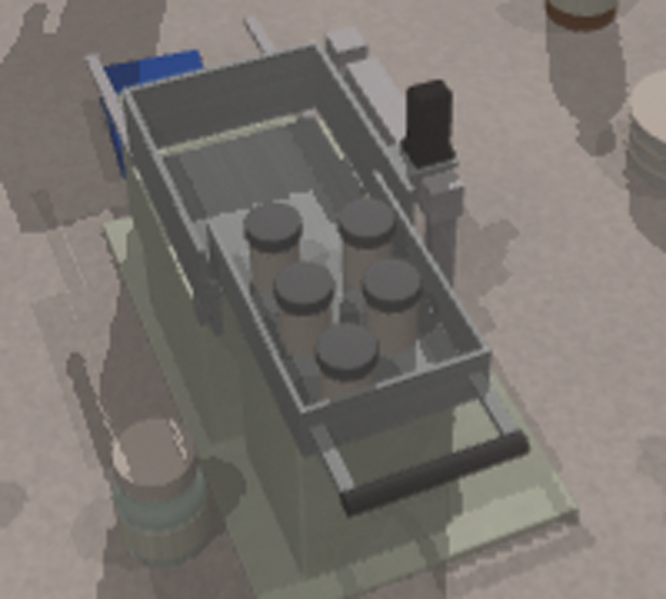

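```bash
cat > fit.py <<'E'
from h import *
import pickle
from scipy.optimize import least_squares
F={n:pickle.load(open(n+"0.pkl","rb")) for n in("top","side")}
obs=[("top",(46,-180,170),(695,87)),("top",(-46,-180,170),(741,212)),("top",(62,130,186),(222,198)),("top",(-62,130,186),(277,384)),
("side",(46,-180,168),(523,441)),("side",(-46,-180,168),(349,498)),("side",(62,130,186),(319,46)),("side",(-62,130,186),(125,92)),
("top",(108,65,181),(292,87)),("side",(108,65,181),(430,91))]
off={"top":(240,190),"side":(200,200)}
def proj(f,P):
    K=np.array([[f["fx"],0,f["cx"]],[0,f["fy"],f["cy"]],[0,0,1]])
    return cv2.projectPoints(np.array(P,float).reshape(-1,3),np.array(f["rvec"],float),np.array(f["tvec"],float),K,np.array(f["D"],float))[0][:,0]
def toW(p,P):
    c,s=np.cos(p[2]),np.sin(p[2]); P=np.array(P,float).reshape(-1,3)
    return np.c_[p[0]+c*P[:,0]-s*P[:,1],p[1]+s*P[:,0]+c*P[:,1],P[:,2]]
def res(p):
    return np.concatenate([(proj(F[n],toW(p,P))[0]-np.array(off[n])-np.array(u)/3.33) for n,P,u in obs])
if __name__=="__main__":
    s=least_squares(res,[450,-50,0.2],loss="soft_l1")
    print(s.x,np.degrees(s.x[2])); print(res(s.x).reshape(-1,2).round(2))
    for P in[(108,65,160),(108,180,160),(0,-180,168),(0,0,150)]: print(P,toW(s.x,P))
    np.save("st.npy",s.x)
E
python3 fit.py
```

```text
[ 4.95203678e+02 -1.33568205e+02  2.82621194e-01] 16.193001643957945
[[-0.69 -2.73]
 [ 0.27  0.73]
 [-1.68 -2.4 ]
 [-0.55  0.17]
 [ 1.11  0.69]
 [-0.28  2.7 ]
 [-0.22 -1.6 ]
 [-0.97 -0.45]
 [ 1.15  1.52]
 [ 0.2  -0.17]]
(108, 65, 160) [[580.79227772 -41.02852974 160.        ]]
(108, 180, 160) [[548.72178963  69.40916217 160.        ]]
(0, -180, 168) [[ 545.40096344 -306.42720131  168.        ]]
(0, 0, 150) [[ 495.20367772 -133.56820528  150.        ]]
```

```bash
cat > ov.py <<'E'
from fit import *
import sys
p=np.load("st.npy")
def lines():
    L=[]
    for z in(168,): L.append([(46,-180,z),(-46,-180,z)])
    L.append([(62,4,186),(62,130,186),(-62,130,186),(-62,4,186)])
    for z in (181,138): L.append([(120,56,z),(120,74,z),(96,74,z),(96,56,z),(120,56,z)])
    L.append([(50,0,181),(50,-135,181),(-50,-135,181),(-50,0,181)])
    return L
def draw(n,x0,y0,w,h,s,out,f=None):
    f=f or F[n]; im=cv2.resize(f["img"][y0:y0+h,x0:x0+w,::-1],None,fx=s,fy=s,interpolation=cv2.INTER_CUBIC)
    for l in lines():
        q=((proj(f,toW(p,l))+.5-[x0,y0])*s).astype(int)
        cv2.polylines(im,[q.reshape(-1,1,2)],False,(0,0,255),1)
    cv2.imwrite(out,im)
if __name__=="__main__":
    draw("top",300,195,180,120,4.4,"pics/to.png"); draw("side",225,205,140,150,4,"pics/so.png")
    for n in F:
        f=F[n]; R=cv2.Rodrigues(np.array(f["rvec"]))[0]; K=np.array([[f["fx"],0,f["cx"]],[0,f["fy"],f["cy"]],[0,0,1]])
        print(n,f["D"])
        P={"top":[(449,217),(455,236),(460,253),(328,217),(310,250),(150,200),(390,300),(340,340)],"side":[(330,340),(305,348),(357,332),(328,229),(150,300)]}[n]
        for u in P:
            d=np.median(f["depth"][u[1]-1:u[1]+2,u[0]-1:u[0]+2]); q=cv2.undistortPoints(np.array([[u]],float),K,np.array(f["D"],float))[0,0]
            print(u,d,(R.T@(d*np.array([q[0],q[1],1])-np.array(f["tvec"]).ravel())).round(1))
E
python3 ov.py
```

```text
top [-0.12700058  0.          0.          0.          0.        ]
(449, 217) 1015.2868 [ 580.7 -294.   174.3]
(455, 236) 1008.9778 [ 540.1 -304.6  172.5]
(460, 253) 1002.1256 [ 503.9 -312.9  172.1]
(328, 217) 1010.3691 [582.1 -39.3 181.3]
(310, 250) 1022.2496 [517.5  -0.7 156.4]
(150, 200) 1212.3478 [679.1 409.5  -2.1]
(390, 300) 1122.586 [ 419.2 -181.1   32.8]
(340, 340) 1138.4862 [329.3 -64.5  -0.8]
side [-0.0184057  0.         0.         0.         0.       ]
(330, 340) 712.3512 [ 542.2 -306.7  175.1]
(305, 348) 700.73956 [ 502.3 -316.6  175. ]
(357, 332) 726.6929 [ 587.  -295.3  173.5]
(328, 229) 907.8284 [577.2 -47.3 181.7]
(150, 300) 1002.2694 [193.4 -24.7  -0.2]
```

View pics/to.png

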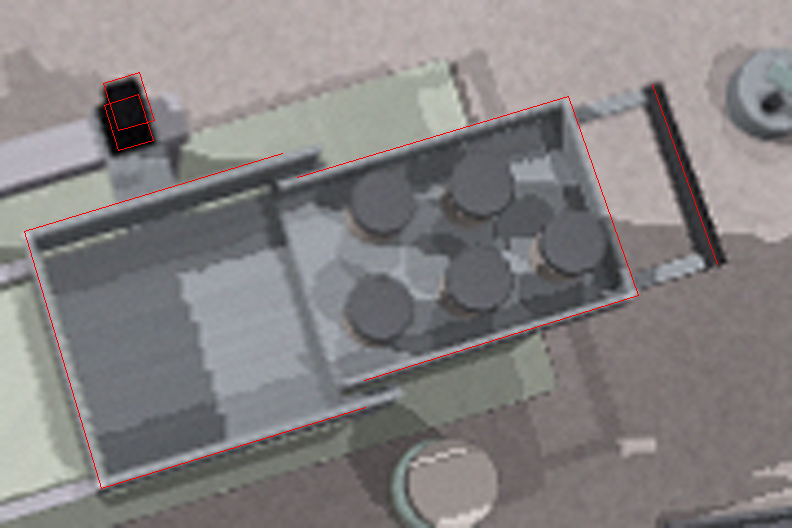

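View pics/so.png

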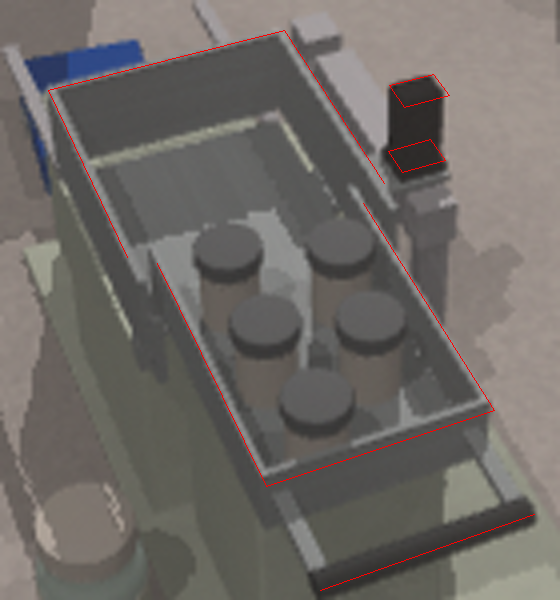

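```bash
cat > pc.py <<'E'
from fit import *
def cloud(f):
    R=cv2.Rodrigues(np.array(f["rvec"]))[0]; K=np.array([[f["fx"],0,f["cx"]],[0,f["fy"],f["cy"]],[0,0,1]])
    v,u=np.mgrid[0:480,0:640]; q=cv2.undistortPoints(np.stack([u.ravel(),v.ravel()],1).astype(float).reshape(-1,1,2),K,np.array(f["D"],float))[:,0]
    d=f["depth"].ravel().astype(float); P=(np.c_[q,np.ones(len(q))]*d[:,None]-np.array(f["tvec"]).ravel())@R
    return P.reshape(480,640,3),d.reshape(480,640)>0
if __name__=="__main__":
    p=np.load("st.npy")
    for n in F:
        P,ok=cloud(F[n]); g=F[n]["img"].max(2)
        c,s=np.cos(p[2]),np.sin(p[2]); S=np.stack([c*(P[...,0]-p[0])+s*(P[...,1]-p[1]),-s*(P[...,0]-p[0])+c*(P[...,1]-p[1]),P[...,2]],-1)
        m=ok&(abs(S[...,0])<60)&(abs(S[...,1]+180)<16)&(P[...,2]>160)&(g<90)
        l=cv2.fitLine(P[m][:,:2].astype(np.float32),cv2.DIST_HUBER,0,.01,.01).ravel()
        t=(P[m][:,:2]-l[2:])@l[:2]; e=np.percentile(t,[1,99]);
        print(n,"handle",m.sum(),"yaw",np.degrees(np.arctan2(l[1],l[0])),"len",e,"mid",l[2:]+l[:2]*e.mean(),"z",np.percentile(P[m][:,2],[5,50,95]))
        m=ok&(abs(S[...,0]-108)<25)&(abs(S[...,1]-65)<25)&(P[...,2]>176)
        print(n,"knobtop",m.sum(),cv2.minAreaRect(P[m][:,:2].astype(np.float32)),np.median(P[m],0), P[m].mean(0))
        m=ok&(abs(S[...,0])<75)&(S[...,1]>120)&(S[...,1]<145)&(P[...,2]>178)
        l=cv2.fitLine(P[m][:,:2].astype(np.float32),cv2.DIST_HUBER,0,.01,.01).ravel()
        t=(P[m][:,:2]-l[2:])@l[:2]; e=np.percentile(t,[1,99]);
        print(n,"hood",m.sum(),"yaw",np.degrees(np.arctan2(l[1],l[0])),"len",e,"mid",l[2:]+l[:2]*e.mean(),"z",np.median(P[m][:,2]))
        # side walls
        for sx in(-60,60):
            m=ok&(abs(S[...,0]-sx)<9)&(S[...,1]>10)&(S[...,1]<120)&(P[...,2]>180)
            l=cv2.fitLine(P[m][:,:2].astype(np.float32),cv2.DIST_HUBER,0,.01,.01).ravel()
            print(n,"wall",sx,m.sum(),np.degrees(np.arctan2(l[1],l[0]))%180-90,l[2:])
E
python3 pc.py
```

```text
top handle 223 yaw 16.1992 len [-43.15954562  45.37233167] mid [ 543.39803784 -303.72094304] z [168.58417482 172.45344888 175.86819802]
top knobtop 93 ((580.6165161132812, -40.621055603027344), (24.663257598876953, 17.119426727294922), 17.09208106994629) [579.91224602 -41.24796947 180.41164909] [580.18529745 -40.60886602 180.32513402]
top hood 142 yaw 15.909212 len [-61.64640736  61.91482232] mid [459.47882892 -10.33779988] z 185.51816106930755
top wall -60 118 15.974144 [419.53323 -87.27152]
top wall 60 131 16.181503 [534.24805  -53.961548]
side handle 453 yaw 15.747852 len [-43.75921742  46.78032887] mid [ 543.7006838  -308.28659227] z [167.76297553 173.25317873 175.50347067]
side knobtop 86 ((579.336181640625, -41.436302185058594), (23.457807540893555, 18.78350830078125), 21.194059371948242) [578.98049339 -43.93006917 181.07583858] [578.85830543 -42.905065   180.77705329]
side hood 282 yaw 16.148518 len [-60.96586139  60.31723945] mid [458.30927362 -11.0621143 ] z 183.91915933449258
side wall -60 119 15.985527 [418.42267 -89.74933]
side wall 60 133 16.09845 [533.7018  -58.15485]
```

Depth fits from both cameras agree: the station origin is at about (494.1, -133.4) with yaw 16.05°, the knob at (580, -41) and the handle at (543.7, -306). I'll move clear of the microscope first, while turning the tool.

Emit:
servo_tool:
  plan:
    - [[-50,28,-10],[0,0,7]]
    - [[-85,48,-20],[0,0,14]]
    - [[-120,68,-30],[0,0,21]]
    - [[-155,90,-40],[0,0,28]]
    - [[-190,110,-40],[0,0,35]]
    - [[-195,110,-40],[0,0,42]]
    - [[-195,110,-40],[0,0,49]]
    - [[-195,110,-40],[0,0,56]]
    - [[-195,110,-40],[0,0,60]]
    - [[-195,110,-40],[0,0,60]]
  fingers: 0.3

```text
t: 0.93
eef_pos: [220.8, 298.5, 271.0]
orientation: [0.996, 0.093, -0.0, 0.0]
contact_force: [-0.2, 0.1, 0.6]
opening: 59.7
```

```bash
cat > w.py <<'E'
# usage: w.py x y z yaw_deg(tool x dir): prints shift & turn in tool axes from measured pose
from h import *; import sys
from scipy.spatial.transform import Rotation as Ro
s=r.sense(); R=Ro.from_quat(s["orientation"])
print("t",s["t"],"pos",s["eef_pos"].round(1),"yaw",np.degrees(np.arctan2(*R.as_matrix()[[1,0],0])).round(2),"tz",R.as_matrix()[:,2].round(3),"F",s["contact_force"].round(1),"op",round(s["opening"],1),"q",s["joints"].round(2))
if len(sys.argv)>4:
    g=np.array(list(map(float,sys.argv[1:4])));a=np.radians(float(sys.argv[4])); c,q=np.cos(a),np.sin(a)
    T=Ro.from_matrix(np.array([[c,q,0],[q,-c,0],[0,0,-1]]))
    print("shift",R.inv().apply(g-s["eef_pos"]).round(1),"turn",np.degrees((R.inv()*T).as_rotvec()).round(2))
E
python3 w.py 580 -41 250 -73.95
```

```text
t 0.9333 pos [220.8 298.5 271. ] yaw 10.67 tz [-0. -0. -1.] F [-0.2  0.1  0.6] op 59.7 q [ 0.78 -0.32  1.66  0.    1.8   0.59]
shift [290.2 400.2  21. ] turn [2.000e-02 1.000e-02 8.462e+01]
```

Emit:
servo_tool:
  plan:
    - [[24,33,0],[0,0,7]]
    - [[48,66,0],[0,0,14]]
    - [[72,99,0],[0,0,21]]
    - [[96,132,0],[0,0,28]]
    - [[120,166,0],[0,0,35]]
    - [[145,200,0],[0,0,42]]
    - [[169,233,0],[0,0,49]]
    - [[193,266,0],[0,0,56]]
    - [[217,299,5],[0,0,63]]
    - [[242,333,10],[0,0,70]]
    - [[266,367,15],[0,0,77]]
    - [[290,400,20],[0,0,84.6]]
    - [[290,400,20],[0,0,84.6]]
    - [[290,400,20],[0,0,84.6]]
    - [[290,400,20],[0,0,84.6]]

```text
t: 2.18
eef_pos: [580.1, -39.5, 250.5]
orientation: [0.8, -0.6, -0.001, 0.0]
contact_force: [-0.2, -0.4, -0.4]
opening: 60.1
```

```bash
python3 w.py 580 -41 147 -73.95; python3 - <<'E'
from h import *
f=optics.grab_frame("side"); cv2.imwrite("pics/s1.png",cv2.resize(f["img"][140:300,230:430,::-1],None,fx=4,fy=3.7))
E
```

```text
t 2.1833 pos [580.1 -39.5 250.5] yaw -73.72 tz [-0.002  0.001 -1.   ] F [-0.2 -0.4 -0.4] op 60.1 q [-0.17  0.16  1.26  0.    1.73  1.12]
shift [  1.5   0.3 103.5] turn [0.1  0.08 0.23]
```

View pics/s1.png

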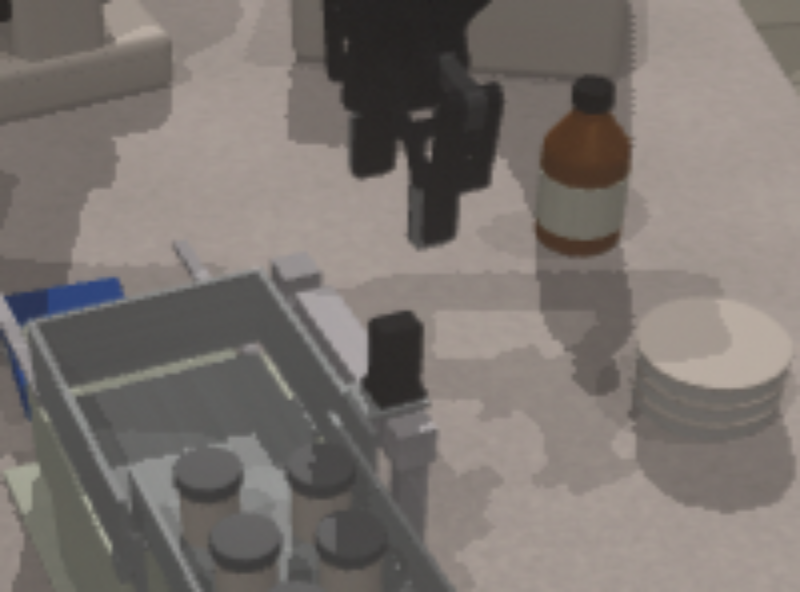

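The fingers, at (370,145) and (435,215) in the crop, straddle the knob top at (395,325) from above. Descend and close.

Emit:
servo_tool:
  plan:
    - [[1,0,30],[0,0,0]]
    - [[1,0,60],[0,0,0]]
    - [[1,0,80],[0,0,0]]
    - [[1,0,92],[0,0,0]]
    - [[1,0,100],[0,0,0]]
    - [[1,0,103],[0,0,0]]
    - [[1,0,103],[0,0,0]]
    - [[1,0,103],[0,0,0]]

```text
t: 2.9
eef_pos: [581.5, -40.7, 150.2]
orientation: [0.8, -0.6, 0.001, -0.001]
contact_force: [-0.0, -0.9, 0.4]
opening: 59.5
```

Emit:
servo_tool:
  plan:
    - [[0,0,0],[0,0,0]]
    - [[0,0,0],[0,0,0]]
    - [[0,0,0],[0,0,0]]
    - [[0,0,0],[0,0,0]]
    - [[0,0,0],[0,0,0]]
    - [[0,0,0],[0,0,0]]
    - [[0,0,0],[0,0,0]]
    - [[0,0,0],[0,0,0]]
  fingers: 1
  grip_force: 30

```text
t: 3.57
eef_pos: [581.1, -40.9, 149.0]
orientation: [0.799, -0.601, 0.001, -0.0]
contact_force: [-0.7, 0.7, 3.7]
opening: 17.5
```

```bash
python3 w.py
```

```text
t 3.5667 pos [581.1 -40.9 149. ] yaw -73.84 tz [ 0.001 -0.    -1.   ] F [-0.7  0.7  3.7] op 17.5 q [-0.17  0.19  1.42  0.    1.53  1.12]
```

Emit:
servo_tool:
  plan:
    - [[0,0,-5],[0,0,0]]
    - [[0,0,-10],[0,0,0]]
    - [[0,0,-14],[0,0,0]]
    - [[0,0,-17],[0,0,0]]
    - [[0,0,-17],[0,0,0]]
    - [[0,0,-17],[0,0,0]]

```text
t: 4.07
eef_pos: [581.0, -40.8, 165.3]
orientation: [0.799, -0.601, 0.0, -0.0]
contact_force: [3.1, 1.3, -3.7]
opening: 17.6
```

```bash
python3 w.py
```

```text
t 4.0667 pos [581.  -40.8 165.3] yaw -73.84 tz [ 0.001  0.    -1.   ] F [ 3.1  1.3 -3.7] op 17.6 q [-0.17  0.18  1.4   0.    1.56  1.12]
```

Lifted 16.3 mm with about 3.7 N downward load. Now slide it open.

Emit:
servo_tool:
  plan:
    - [[-5,0,0],[0,0,0]]
    - [[-15,0,0],[0,0,0]]
    - [[-27,0,0],[0,0,0]]
    - [[-39,0,0],[0,0,0]]
    - [[-51,0,0],[0,0,0]]
    - [[-63,0,0],[0,0,0]]
    - [[-75,0,0],[0,0,0]]
    - [[-87,0,0],[0,0,0]]
    - [[-98,0,0],[0,0,0]]
    - [[-106,0,0],[0,0,0]]
    - [[-112,0,0],[0,0,0]]
    - [[-115,0,0],[0,0,0]]
    - [[-115,0,0],[0,0,0]]
    - [[-115,0,0],[0,0,0]]

```text
t: 5.23
eef_pos: [548.6, 71.5, 165.5]
orientation: [0.8, -0.6, 0.0, -0.001]
contact_force: [5.0, 1.9, -2.5]
opening: 17.5
```

```bash
python3 w.py; python3 - <<'E'
from h import *
s=r.sense();d=s["eef_pos"][:2]-[581,-40.8];a=np.radians(16.05)
print("slid",-np.sin(a)*d[0]+np.cos(a)*d[1], "x",np.cos(a)*d[0]+np.sin(a)*d[1])
f=optics.grab_frame("side"); cv2.imwrite("pics/s2.png",cv2.resize(f["img"][140:300,210:410,::-1],None,fx=4,fy=3.7))
E
```

```text
t 5.2333 pos [548.6  71.5 165.5] yaw -73.75 tz [ 0.001  0.002 -1.   ] F [ 5.   1.9 -2.5] op 17.5 q [0.03 0.12 1.47 0.   1.55 1.31]
slid 116.85687983174881 x -0.05819290888638662
```

View pics/s2.png

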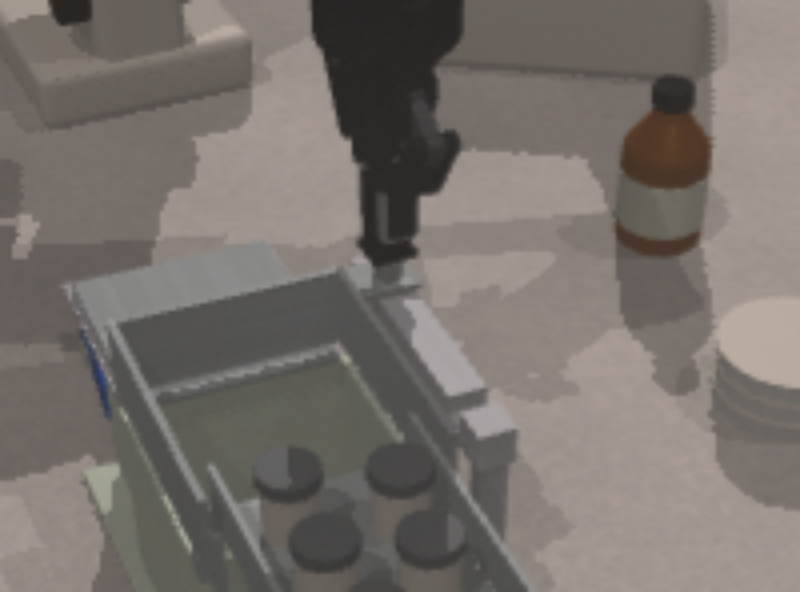

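The shutter is off the bin mouth and the knob is over the far end of the rail. Measured travel is 116.9 mm, so I'll back off 1.5 mm and lower.

Emit:
servo_tool:
  plan:
    - [[1.5,0,0],[0,0,0]]
    - [[1.5,0,0],[0,0,0]]
    - [[1.5,0,4],[0,0,0]]
    - [[1.5,0,8],[0,0,0]]
    - [[1.5,0,12],[0,0,0]]
    - [[1.5,0,15],[0,0,0]]
    - [[1.5,0,15],[0,0,0]]
    - [[1.5,0,15],[0,0,0]]

```text
t: 5.95
eef_pos: [549.3, 69.3, 150.1]
orientation: [0.8, -0.6, 0.0, -0.001]
contact_force: [5.5, 2.0, -0.3]
opening: 17.8
```

```bash
python3 w.py
```

```text
t 5.95 pos [549.3  69.3 150.1] yaw -73.8 tz [ 0.001  0.001 -1.   ] F [ 5.5  2.  -0.3] op 17.8 q [0.02 0.12 1.49 0.   1.52 1.31]
```

Emit:
servo_tool:
  plan:
    - [[0,0,0],[0,0,0]]
    - [[0,0,0],[0,0,0]]
    - [[0,0,0],[0,0,0]]
    - [[0,0,0],[0,0,0]]
    - [[0,0,0],[0,0,0]]
    - [[0,0,-10],[0,0,0]]
    - [[0,0,-30],[0,0,0]]
    - [[0,0,-60],[0,0,0]]
    - [[0,0,-95],[0,0,0]]
    - [[0,0,-130],[0,0,0]]
    - [[0,0,-130],[0,0,0]]
  fingers: 0.35

```text
t: 6.87
eef_pos: [551.7, 68.2, 290.6]
orientation: [0.799, -0.601, 0.006, -0.005]
contact_force: [-0.1, -0.1, 0.9]
opening: 55.5
```

```bash
python3 w.py 543.6 -306 280 -73.95; python3 - <<'E'
from pc import *
f=optics.grab_frame("side"); cv2.imwrite("pics/s3.png",cv2.resize(f["img"][140:300,210:410,::-1],None,fx=4,fy=3.7))
P,ok=cloud(f); m=ok&(abs(P[...,0]-548)<30)&(abs(P[...,1]-70)<30)&(P[...,2]>165)&(P[...,2]<205)
print(m.sum(),P[m].mean(0),np.percentile(P[m][:,2],[50,90]),cv2.minAreaRect(P[m][:,:2].astype(np.float32)))
E
```

```text
t 6.8667 pos [551.7  68.2 290.6] yaw -73.85 tz [ 0.016  0.    -1.   ] F [-0.1 -0.1  0.9] op 55.5 q [0.02 0.09 1.26 0.   1.78 1.31]
shift [357.1 112.1  10.3] turn [-0.9  -0.24  0.11]
122 [547.83178174  63.85294515 176.43099085] [178.28278342 181.93103614] ((548.52392578125, 66.70732116699219), (24.899595260620117, 18.928863525390625), 12.428268432617188)
```

View pics/s3.png

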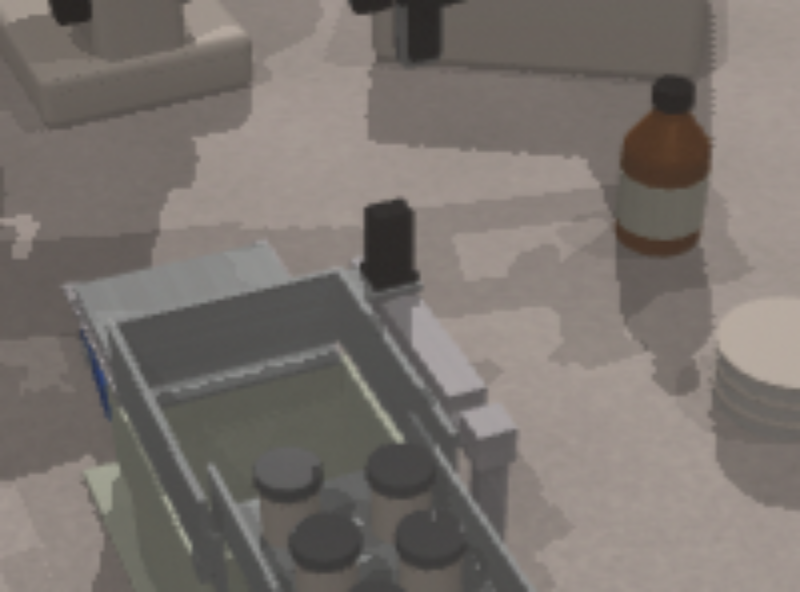

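The knob top is at z≈181 (seated) in the open notch, and the shutter has cleared the mouth. On to the handle.

Emit:
servo_tool:
  plan:
    - [[30,9,0],[0,0,0]]
    - [[65,20,0],[0,0,0]]
    - [[100,31,0],[0,0,0]]
    - [[135,42,0],[0,0,0]]
    - [[170,53,0],[0,0,0]]
    - [[205,64,0],[0,0,0]]
    - [[240,75,0],[0,0,0]]
    - [[275,86,0],[0,0,0]]
    - [[310,97,0],[0,0,0]]
    - [[340,107,0],[0,0,0]]
    - [[357,112,0],[0,0,0]]
    - [[357,112,0],[0,0,0]]
    - [[357,112,0],[0,0,0]]
    - [[357,112,0],[0,0,0]]
  fingers: 0.55

```text
t: 8.08
eef_pos: [541.1, -304.6, 280.0]
orientation: [0.8, -0.6, -0.001, -0.0]
contact_force: [-0.0, 0.6, 0.7]
opening: 38.5
```

```bash
python3 w.py 543.6 -306 151 -73.95
```

```text
t 8.0833 pos [ 541.1 -304.6  280. ] yaw -73.77 tz [-0.     0.002 -1.   ] F [-0.   0.6  0.7] op 38.5 q [-0.6   0.25  1.09  0.    1.8   0.68]
shift [  2.3  -2.  129. ] turn [-0.    0.09  0.18]
```

Emit:
servo_tool:
  plan:
    - [[2.3,-2,30],[0,0,0]]
    - [[2.3,-2,60],[0,0,0]]
    - [[2.3,-2,85],[0,0,0]]
    - [[2.3,-2,105],[0,0,0]]
    - [[2.3,-2,120],[0,0,0]]
    - [[2.3,-2,130],[0,0,0]]
    - [[2.3,-2,130],[0,0,0]]
    - [[2.3,-2,130],[0,0,0]]

```text
t: 8.75
eef_pos: [543.8, -306.4, 150.6]
orientation: [0.8, -0.6, -0.0, -0.0]
contact_force: [-0.1, -0.5, 0.6]
opening: 38.4
```

```bash
python3 w.py; python3 - <<'E'
from h import *
f=optics.grab_frame("side"); cv2.imwrite("pics/s4.png",cv2.resize(f["img"][220:380,230:430,::-1],None,fx=4,fy=3.7))
E
```

```text
t 8.75 pos [ 543.8 -306.4  150.6] yaw -73.75 tz [ 0.  0. -1.] F [-0.1 -0.5  0.6] op 38.4 q [-0.6   0.28  1.31  0.    1.55  0.68]
```

View pics/s4.png

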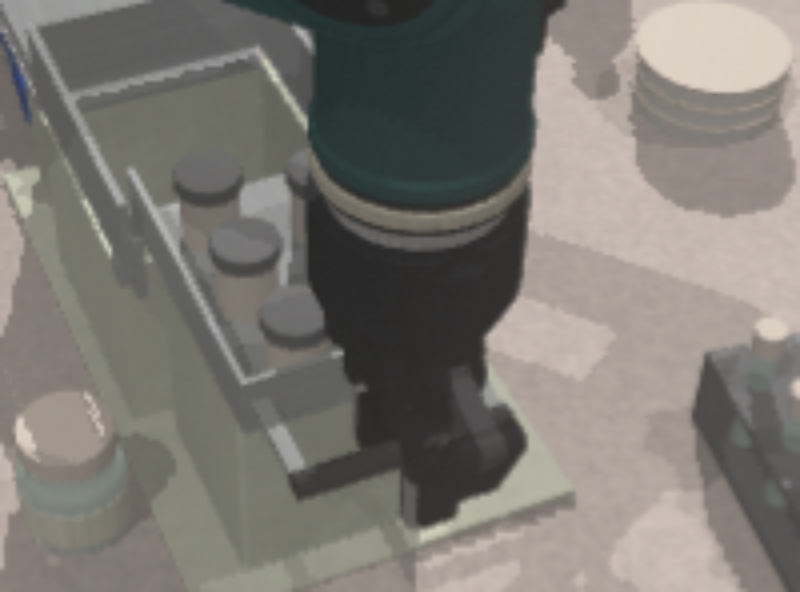

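The fingers straddle the bar, with one in the gap and one outside at (420,500) in the crop. Close.

Emit:
servo_tool:
  plan:
    - [[0,0,0],[0,0,0]]
    - [[0,0,0],[0,0,0]]
    - [[0,0,0],[0,0,0]]
    - [[0,0,0],[0,0,0]]
    - [[0,0,0],[0,0,0]]
    - [[0,0,0],[0,0,0]]
  fingers: 1
  grip_force: 30

```text
t: 9.3
eef_pos: [543.5, -305.2, 152.4]
orientation: [0.8, -0.6, -0.001, -0.002]
contact_force: [-2.4, 7.3, 4.8]
opening: 10.7
```

```bash
python3 w.py; python3 - <<'E'
import numpy as np
for th in np.arange(0,1.26,0.05):
    y=-180*np.cos(th)+18*np.sin(th); z=180*np.sin(th)+18*np.cos(th)
    print(th.round(2),"shift x",round(-(y+180),1),"z",round(-(z-18),1))
E
```

```text
t 9.3 pos [ 543.5 -305.2  152.4] yaw -73.77 tz [ 0.001  0.004 -1.   ] F [-2.4  7.3  4.8] op 10.7 q [-0.6   0.28  1.31  0.    1.56  0.68]
0.0 shift x -0.0 z -0.0
0.05 shift x -1.1 z -9.0
0.1 shift x -2.7 z -17.9
0.15 shift x -4.7 z -26.7
0.2 shift x -7.2 z -35.4
0.25 shift x -10.0 z -44.0
0.3 shift x -13.4 z -52.4
0.35 shift x -17.1 z -60.6
0.4 shift x -21.2 z -68.7
0.45 shift x -25.7 z -76.5
0.5 shift x -30.7 z -84.1
0.55 shift x -36.0 z -91.4
0.6 shift x -41.6 z -98.5
0.65 shift x -47.6 z -105.3
0.7 shift x -53.9 z -111.7
0.75 shift x -60.6 z -117.9
0.8 shift x -67.5 z -123.7
0.85 shift x -74.7 z -129.1
0.9 shift x -82.2 z -134.2
0.95 shift x -89.9 z -138.9
1.0 shift x -97.9 z -143.2
1.05 shift x -106.1 z -147.1
1.1 shift x -114.4 z -150.6
1.15 shift x -122.9 z -153.7
1.2 shift x -131.6 z -156.3
1.25 shift x -140.3 z -158.5
```

Emit:
servo_tool:
  plan:
    - [[0,0,0],[0,0,0]]
    - [[0,0,0],[0,0,0]]
    - [[-1,0,-9],[0,0,0]]
    - [[-3,0,-18],[0,0,0]]
    - [[-5,0,-27],[0,0,0]]
    - [[-7,0,-35],[0,0,0]]
    - [[-7,0,-35],[0,0,0]]
    - [[-7,0,-35],[0,0,0]]
  grip_force: 50

```text
t: 9.97
eef_pos: [541.8, -299.2, 185.9]
orientation: [0.8, -0.6, -0.001, -0.001]
contact_force: [1.9, 5.0, -4.2]
opening: 10.2
```

```bash
python3 w.py; python3 - <<'E'
from h import *
f=optics.grab_frame("side"); cv2.imwrite("pics/s5.png",cv2.resize(f["img"][200:380,230:430,::-1],None,fx=4,fy=3.3))
E
```

```text
t 9.9667 pos [ 541.8 -299.2  185.9] yaw -73.77 tz [ 0.     0.003 -1.   ] F [ 1.9  5.  -4.2] op 10.2 q [-0.6   0.25  1.27  0.    1.62  0.69]
```

View pics/s5.png

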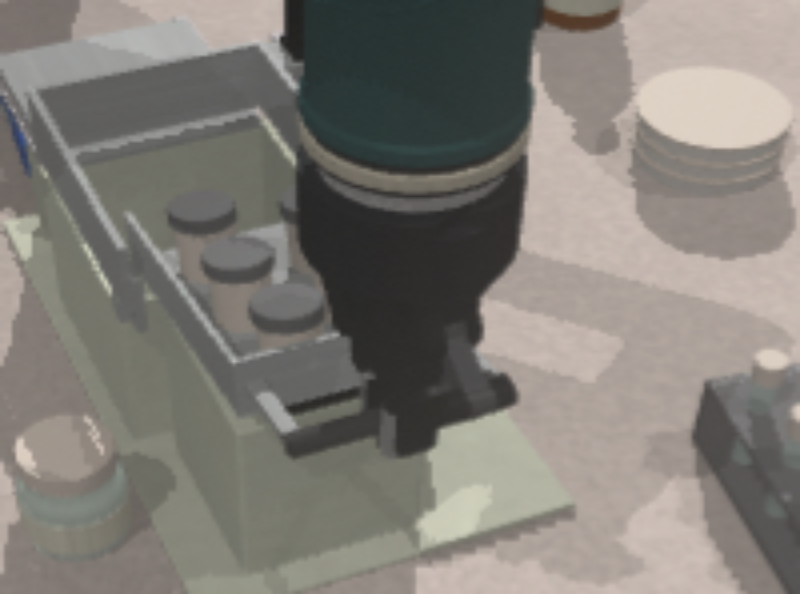

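The tray is rising and the bar is held. Continue to about 0.7 rad.

Emit:
servo_tool:
  plan:
    - [[-3,0,-9],[0,0,0]]
    - [[-6,0,-17],[0,0,0]]
    - [[-10,0,-25],[0,0,0]]
    - [[-14,0,-33],[0,0,0]]
    - [[-18.5,0,-41],[0,0,0]]
    - [[-23.5,0,-48.7],[0,0,0]]
    - [[-29,0,-56],[0,0,0]]
    - [[-34.5,0,-63],[0,0,0]]
    - [[-40.5,0,-70],[0,0,0]]
    - [[-46.7,0,-76.3],[0,0,0]]
    - [[-46.7,0,-76.3],[0,0,0]]

```text
t: 10.93
eef_pos: [529.4, -256.1, 265.1]
orientation: [0.8, -0.601, 0.003, -0.0]
contact_force: [4.7, 0.6, -2.8]
opening: 9.9
```

```bash
python3 w.py; python3 - <<'E'
from h import *
f=optics.grab_frame("side"); cv2.imwrite("pics/s6.png",cv2.resize(f["img"][160:340,220:420,::-1],None,fx=4,fy=3.3))
E
```

```text
t 10.9333 pos [ 529.4 -256.1  265.1] yaw -73.81 tz [ 0.005 -0.004 -1.   ] F [ 4.7  0.6 -2.8] op 9.9 q [-0.55  0.16  1.22 -0.    1.75  0.74]
```

View pics/s6.png

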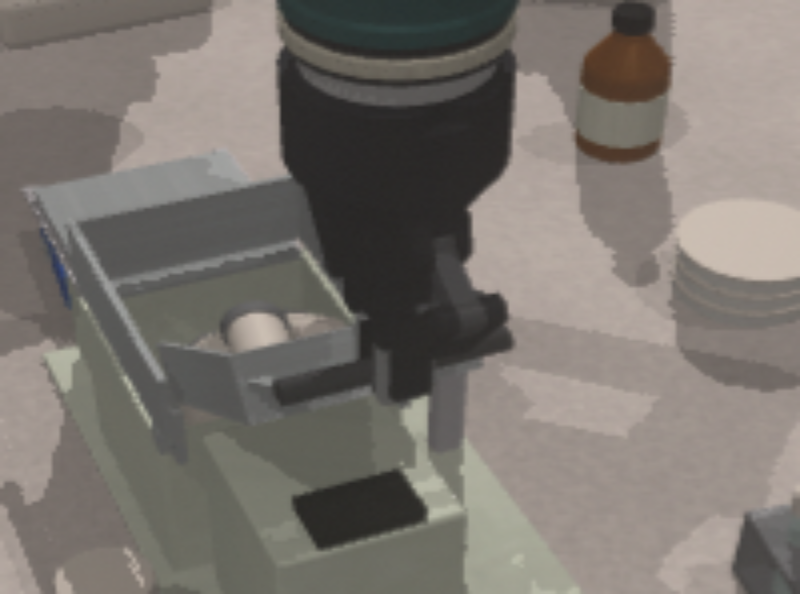

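The pots are sliding at 0.7 rad and the grip is steady. Continue to 1.2.

Emit:
servo_tool:
  plan:
    - [[-6.7,0,-6.2],[0,0,0]]
    - [[-13.6,0,-12],[0,0,0]]
    - [[-20.8,0,-17.4],[0,0,0]]
    - [[-28.3,0,-22.5],[0,0,0]]
    - [[-36,0,-27.2],[0,0,0]]
    - [[-44,0,-31.5],[0,0,0]]
    - [[-52.2,0,-35.4],[0,0,0]]
    - [[-60.5,0,-38.9],[0,0,0]]
    - [[-69,0,-42],[0,0,0]]
    - [[-77.7,0,-44.6],[0,0,0]]
    - [[-77.7,0,-44.6],[0,0,0]]
    - [[-77.7,0,-44.6],[0,0,0]]
    - [[-77.7,0,-44.6],[0,0,0]]
    - [[-77.7,0,-44.6],[0,0,0]]
    - [[-77.7,0,-44.6],[0,0,0]]

```text
t: 12.23
eef_pos: [508.9, -184.7, 312.3]
orientation: [0.799, -0.602, 0.008, 0.0]
contact_force: [4.3, -3.7, 10.5]
opening: 9.8
```

```bash
python3 w.py; python3 - <<'E'
from h import *
f=optics.grab_frame("side"); cv2.imwrite("pics/s7.png",cv2.resize(f["img"][140:320,220:420,::-1],None,fx=4,fy=3.3))
f=optics.grab_frame("top"); cv2.imwrite("pics/t7.png",cv2.resize(f["img"][190:340,240:480,::-1],None,fx=3.3,fy=3.3))
E
```

```text
t 12.2333 pos [ 508.9 -184.7  312.3] yaw -74.0 tz [ 0.012 -0.01  -1.   ] F [ 4.3 -3.7 10.5] op 9.8 q [-0.45  0.06  1.25 -0.    1.83  0.84]
```

View pics/s7.png

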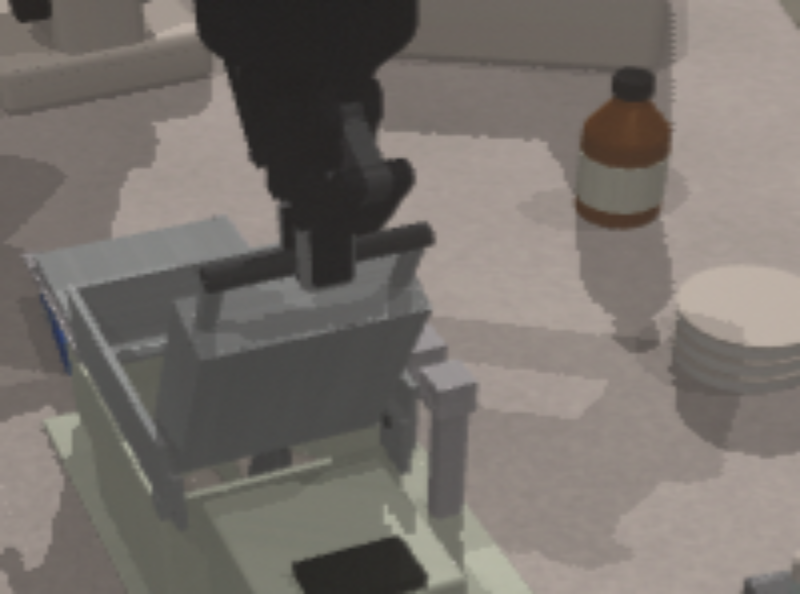

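View pics/t7.png

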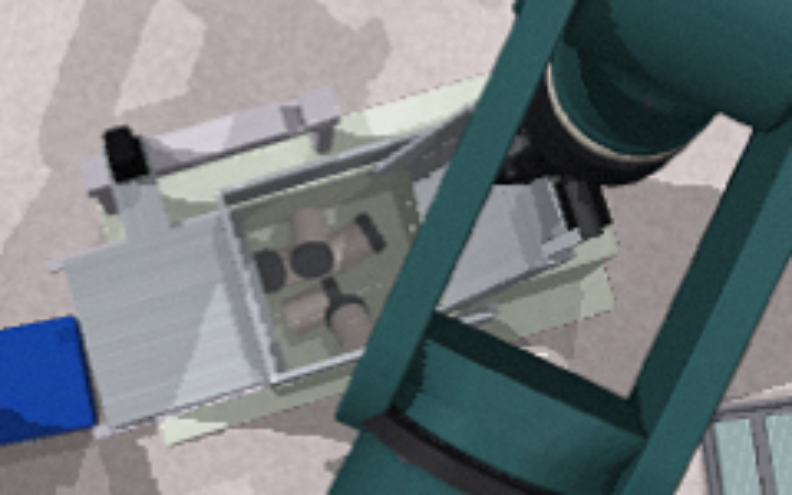

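All five pots lie in the bin; their caps in the top crop are at about (267,270), (312,258), (370,230), (345,300) and (330,290). Lower the tray along the reverse arc.

Emit:
servo_tool:
  plan:
    - [[8.7,0,2.6],[0,0,0]]
    - [[17.2,0,5.7],[0,0,0]]
    - [[25.5,0,9.2],[0,0,0]]
    - [[33.7,0,13.1],[0,0,0]]
    - [[41.7,0,17.4],[0,0,0]]
    - [[49.4,0,22.1],[0,0,0]]
    - [[56.9,0,27.2],[0,0,0]]
    - [[64.1,0,32.6],[0,0,0]]
    - [[71,0,38.4],[0,0,0]]
    - [[77.7,0,44.6],[0,0,0]]
    - [[84,0,51],[0,0,0]]
    - [[90,0,57.8],[0,0,0]]
    - [[95.6,0,64.9],[0,0,0]]
    - [[100.9,0,72.2],[0,0,0]]
    - [[105.9,0,79.8],[0,0,0]]
    - [[105.9,0,79.8],[0,0,0]]

```text
t: 13.67
eef_pos: [537.3, -284.6, 224.9]
orientation: [0.799, -0.601, 0.001, -0.0]
contact_force: [6.6, -0.8, -0.4]
opening: 9.7
```

```bash
python3 w.py; python3 - <<'E'
from h import *
f=optics.grab_frame("side"); cv2.imwrite("pics/s8.png",cv2.resize(f["img"][180:360,220:420,::-1],None,fx=4,fy=3.3))
E
```

```text
t 13.6667 pos [ 537.3 -284.6  224.9] yaw -73.9 tz [ 0.002 -0.001 -1.   ] F [ 6.6 -0.8 -0.4] op 9.7 q [-0.58  0.22  1.24  0.    1.69  0.71]
```

View pics/s8.png

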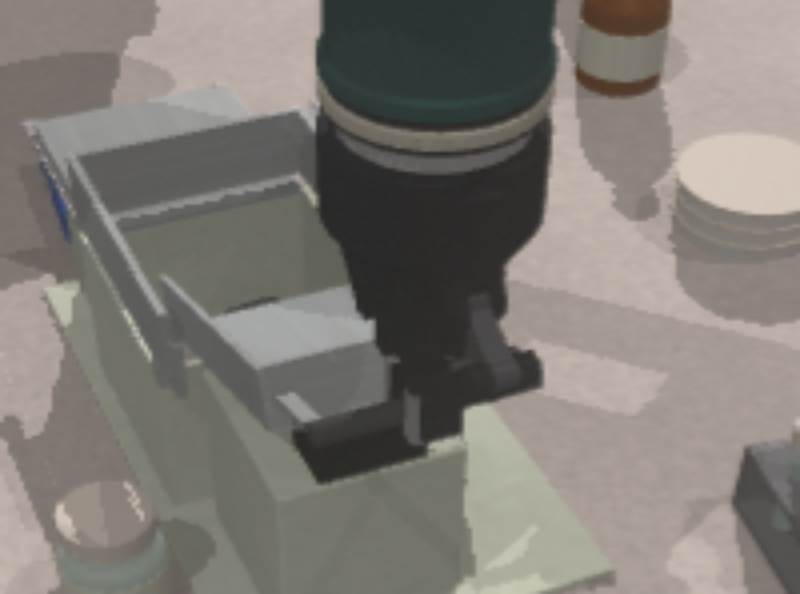

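Tray at about 0.45 rad and still held; finish lowering gently.

Emit:
servo_tool:
  plan:
    - [[4.5,0,7.8],[0,0,0]]
    - [[8.6,0,15.9],[0,0,0]]
    - [[12.3,0,24.1],[0,0,0]]
    - [[15.7,0,32.5],[0,0,0]]
    - [[18.5,0,41.1],[0,0,0]]
    - [[21,0,49.8],[0,0,0]]
    - [[23,0,58.6],[0,0,0]]
    - [[24,0,64],[0,0,0]]
    - [[24.8,0,69],[0,0,0]]
    - [[25.3,0,73],[0,0,0]]
    - [[25.5,0,74.5],[0,0,0]]
    - [[25.5,0,74.5],[0,0,0]]
    - [[25.5,0,74.5],[0,0,0]]

```text
t: 14.8
eef_pos: [543.4, -305.3, 157.7]
orientation: [0.8, -0.6, 0.0, -0.002]
contact_force: [-3.7, 12.1, 21.0]
opening: 9.7
```

```bash
python3 w.py; python3 - <<'E'
from h import *
f=optics.grab_frame("side"); cv2.imwrite("pics/s9.png",cv2.resize(f["img"][200:380,220:420,::-1],None,fx=4,fy=3.3))
E
```

```text
t 14.8 pos [ 543.4 -305.3  157.7] yaw -73.76 tz [ 0.002  0.003 -1.   ] F [-3.7 12.1 21. ] op 9.7 q [-0.6   0.27  1.3   0.    1.57  0.68]
```

View pics/s9.png

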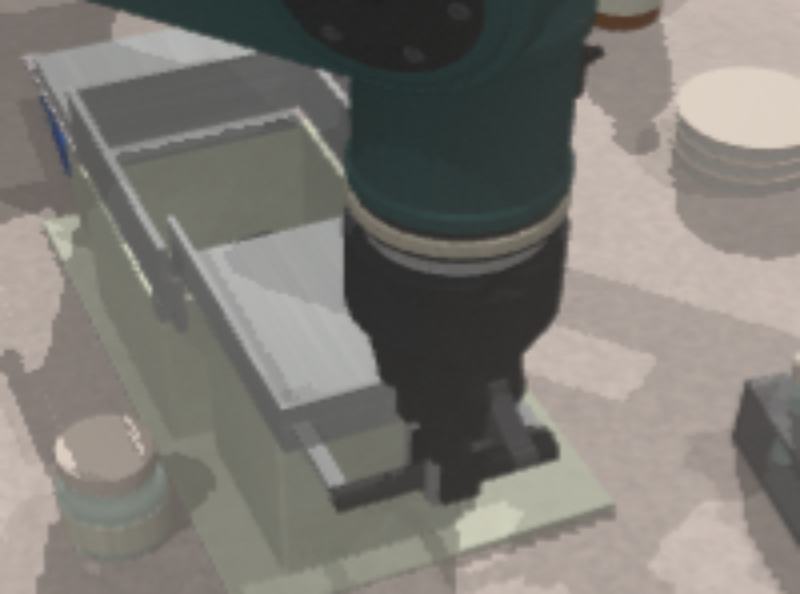

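The tray is seated, with a 21 N upward reaction. Relieve part of that, open, and withdraw.

Emit:
servo_tool:
  plan:
    - [[0,0,-4],[0,0,0]]
    - [[0,0,-4],[0,0,0]]
    - [[0,0,-4],[0,0,0]]

```text
t: 15.1
eef_pos: [543.3, -305.2, 157.8]
orientation: [0.8, -0.6, -0.001, -0.002]
contact_force: [0.6, 9.3, 10.1]
opening: 9.7
```

Emit:
servo_tool:
  plan:
    - [[0,0,0],[0,0,0]]
    - [[0,0,0],[0,0,0]]
    - [[0,0,0],[0,0,0]]
    - [[0,0,0],[0,0,0]]
    - [[0,0,0],[0,0,0]]
  fingers: 0.55

```text
t: 15.52
eef_pos: [542.7, -308.0, 154.9]
orientation: [0.799, -0.601, -0.001, 0.0]
contact_force: [-0.6, 0.5, 0.2]
opening: 38.4
```

```bash
python3 w.py
```

```text
t 15.5167 pos [ 542.7 -308.   154.9] yaw -73.88 tz [-0.002  0.    -1.   ] F [-0.6  0.5  0.2] op 38.4 q [-0.61  0.28  1.3  -0.    1.56  0.68]
```

Free of contact. I'll raise and swing away to see everything; from the handle, tool +x is station −y, over open bench.

Emit:
servo_tool:
  plan:
    - [[0,0,-10],[0,0,0]]
    - [[0,0,-30],[0,0,0]]
    - [[0,0,-60],[0,0,0]]
    - [[0,0,-95],[0,0,0]]
    - [[0,0,-130],[0,0,0]]
    - [[25,20,-150],[0,0,0]]
    - [[50,45,-150],[0,0,0]]
    - [[75,70,-150],[0,0,0]]
    - [[100,95,-150],[0,0,0]]
    - [[110,110,-150],[0,0,0]]
    - [[110,110,-150],[0,0,0]]
    - [[110,110,-150],[0,0,0]]

```text
t: 16.52
eef_pos: [467.6, -444.8, 306.2]
orientation: [0.799, -0.602, -0.0, -0.0]
contact_force: [1.0, 0.4, 0.3]
opening: 38.3
```

```bash
python3 w.py; python3 - <<'E'
from pc import *
p=[494.1,-133.4,np.radians(16.05)];c,s=np.cos(p[2]),np.sin(p[2])
for n in("side","top"):
    f=optics.grab_frame(n); 
    a=f["img"][180:380,210:450,::-1] if n=="side" else f["img"][190:340,240:480,::-1]
    cv2.imwrite(f"pics/{n}10.png",cv2.resize(a,None,fx=3,fy=3)); cv2.imwrite(f"pics/{n}10f.png",f["img"][:,:,::-1])
    P,ok=cloud(f); g=f["img"].max(2)
    S=np.stack([c*(P[...,0]-p[0])+s*(P[...,1]-p[1]),-s*(P[...,0]-p[0])+c*(P[...,1]-p[1]),P[...,2]],-1)
    m=ok&(abs(S[...,0])<50)&(abs(S[...,1]+180)<20)&(P[...,2]>155)&(P[...,2]<200)&(g<90)
    print(n,"handle",np.median(S[m],0),np.percentile(S[m][:,2],95))
    m=ok&(abs(S[...,0]-108)<22)&(abs(S[...,1]-180)<25)&(P[...,2]>176)&(P[...,2]<215)
    print(n,"knob",m.sum(),S[m].mean(0),cv2.minAreaRect(S[m][:,:2].astype(np.float32)))
E
```

```text
t 16.5167 pos [ 467.6 -444.8  306.2] yaw -73.98 tz [ 0.  0. -1.] F [1.  0.4 0.3] op 38.3 q [-0.85  0.31  0.97  0.    1.87  0.44]
side handle [   0.30072215 -182.00094182  173.48323031] 175.7132946424469
side knob 0 [nan nan nan] ((0.0, 0.0), (0.0, 0.0), 0.0)
top handle [  -0.3580766  -177.51666198  172.71033771] 176.25500276607258
top knob 93 [108.14134277 178.22073075 179.97000064] ((108.67633819580078, 178.45486450195312), (24.899394989013672, 17.71219825744629), 2.13193416595459)<stdin>:12: RuntimeWarning: Mean of empty slice.
  ret = um.true_divide(
```

View pics/side10.png

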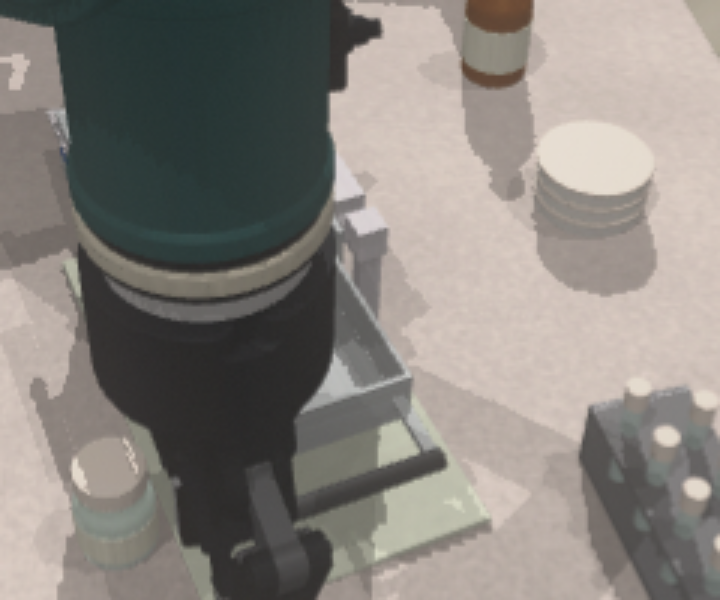

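View pics/top10.png

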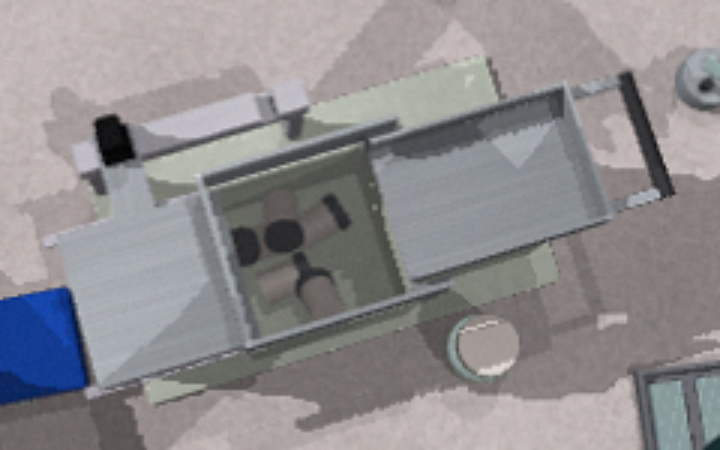

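View pics/side10f.png

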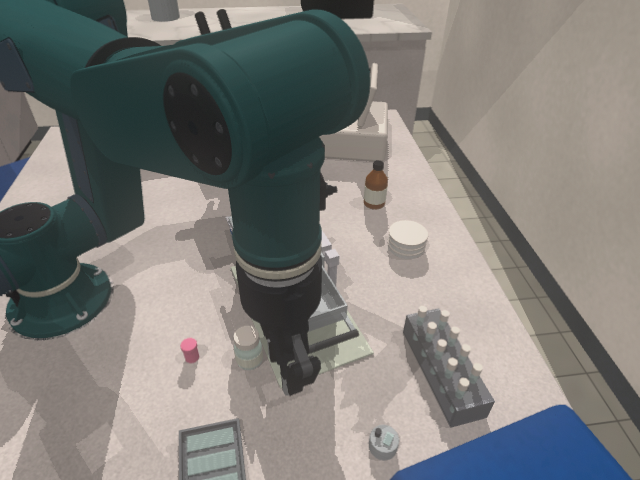

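The tray is level: the handle surface is at z 172.7 now and was 172.5 at the start. The knob is seated at station y≈178 (shutter ≈0.114) with its top at z≈180. Five pots lie in the bin, the tray is empty and the other things haven't moved. Handing in.

```bash
python3 - <<'E'
from h import *
print(r.job_done())
E
```

```text
the job is handed in; nothing more can be done
None
```

The job is done and handed in at about 16.6 s of the 58 s limit; no verdict was reported. I lifted the knob about 16 mm, slid the shutter open and let the knob down into the open notch. I then raised the tray to about 1.2 rad, which tipped all five pots into the bin, lowered it in small steps and let go.

**Last checks**
- **Shutter:** the top camera puts the knob at about 114 mm of travel. Its top is at z≈180, the same height as when it was latched shut, so it is fully down in the notch.
- **Tray:** the handle's height is within 0.3 mm of where it started, so the tray is level. The top view shows it empty.
- **Pots:** five pots are visible lying in the bin.
- **Other objects:** the bottle, dishes, rack, counter, jar and slide tray look unmoved, judged by eye from the pictures. The slide box is in the top view only, partly cut off by the crop.
- **Robot:** the gripper is raised, clear of everything, and reads about zero force.

**What did not match or was not checked**
- The slide distance from the arm's own reading was 116.9 mm before I backed off 1.5 mm, slightly more than the camera value. Both are well past the 108 mm limit.
- The finger opening on the 12 mm handle read 9.7–10.7 mm, and the bar slipped about 5 mm in the grip. The tray therefore met its pedestal with about 21 N while still held, and it did not drop.
- The side camera could not confirm the knob in the last look, because the arm was in the way.

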